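# Nest the steel pots with their handles fanned

### The job

The shift is over: put the bench's three steel pots away as one nest. Lower the medium pot into the large one and the small pot into the medium one, without dropping them, with the handles turned well apart so that every pot sits flat and fully down and a gloved hand could take any one handle; the large pot stays where it stands, and nothing else on the bench is disturbed.

Things in the scene. Friction and masses are not known exactly. Their poses are not given: they have to be found in the camera images.
- large_pot: the largest of three plain steel pots shaped like saucepans: rim 124 mm across outside, 118 inside, foot 116 mm across; all three are 78 mm high, with a 3 mm wall and 4 mm floor; about 0.42 kg, loose, standing upright. Origin: centre of its underside; z up its axis; +x along its one straight handle
- medium_pot: the middle-sized of three plain steel pots shaped like saucepans: rim 102 mm across outside, 96 inside, foot 94 mm across; all three are 78 mm high, with a 3 mm wall and 4 mm floor; about 0.26 kg, loose, standing upright. Origin: centre of its underside; z up its axis; +x along its one straight handle
- small_pot: the smallest of three plain steel pots shaped like saucepans: rim 82 mm across outside, 76 inside, foot 74 mm across; all three are 78 mm high, with a 3 mm wall and 4 mm floor; about 0.2 kg, loose, standing upright. Origin: centre of its underside; z up its axis; +x along its one straight handle
- large_grip (a point): point of the large pot's handle, 112 mm from the pot's axis and 96 mm above its foot, inside the grip: a flattened steel bar 16 mm wide (along the pot's y), 20 mm high, 80 to 173 mm from the axis, rising outwards 10 degrees (its middle line 91 to 107 mm above the foot). A 14 mm wide neck joins it to the wall just under the rim, rising steeply enough to pass over the rim of the next pot
- medium_grip (a point): holding point of the medium pot's handle, 101 mm from the pot's axis and 96 mm above its foot, inside the grip: a flattened steel bar 16 mm wide (along the pot's y), 20 mm high, 69 to 162 mm from the axis, rising outwards 10 degrees (its middle line 91 to 107 mm above the foot). A 14 mm wide neck joins it to the wall just under the rim, rising steeply enough to pass over the rim of the next pot
- small_grip (a point): holding point of the small pot's handle, 91 mm from the pot's axis and 96 mm above its foot, inside the grip: a flattened steel bar 16 mm wide (along the pot's y), 20 mm high, 59 to 152 mm from the axis, rising outwards 10 degrees (its middle line 91 to 107 mm above the foot). A 14 mm wide neck joins it to the wall just under the rim, rising steeply enough to pass over the rim of the next pot
- grinder: yellow and black angle grinder, 60 mm high, about 230 mm long, lying at the far right of the bench; leave it alone. Origin under its middle, y along its body
- spray_can: upright grey spray can, 54 mm across and 175 mm high, at the far left of the bench; leave it alone. Origin under its middle
- weld_sample: dark steel T-shaped weld sample, 110 mm square foot and 68 mm high, at the far middle of the bench; leave it alone. Origin under its middle
- vice: blue bench vice bolted down at the right end of the bench, 150 mm high and 130 mm wide in y; its jaws open along x. Origin under its middle
Not all that is in view belongs to the job. Leave any pink look-alike of the medium_pot alone.

How it is judged:
By the outcome, as a careful person would: the job done as asked, in the order asked, and still so for the second after the job is handed in, with the robot touching nothing.
It also fails if it takes over 61 s, if anything falls off the work surface, if the arm or the gripper's body presses on something with over 40 N, if the wrist force passes 120 N, or if a joint passes its speed limit or range.

### The arm

A 6-joint arm with a two-finger parallel gripper is mounted at the origin on the work surface. World frame = base frame: x ahead of the robot, y to its left, z up, the work surface at z = 0. Lengths are in m, angles in rad, forces in N, time in s.
With the tool pointing down it reaches from about 0.4 to 0.925 m from the base axis. Payload 3.4 kg.
Tool frame: the origin (TCP) lies on the front face of the gripper's body, between the roots of the fingers; the fingertips stand 73 mm ahead of it and the grasp point (between the pads) lies 54 mm ahead of it; z points along the fingers, x is the direction in which the jaws open and shut, and the axes are right-handed (so a half turn about z gives the same grasp; the last joint's range is limited). The gripper opens to 85 mm and grips with 20 to 120 N. Pads are 22 mm wide; open, the fingers measure 114 mm over their backs; the gripper's body (76 mm by 85 mm) begins 54 mm behind the grasp point. The pads swing forward as they close: fully open they stand 13 mm farther back than shut.
Start: joints at [1.214, 0.307, 1.506, -0, 1.328, -0.073], TCP at [0.161, 0.552, 0.304] pointing down, gripper open.
Joint ranges: [-3.12, 3.12], [-1.05, 2.28], [0.14, 2.33], [-1.42, 4.57], [0.1, 2.73], [-2.68, 2.68]. Speed limits (rad/s): [2.57, 2.57, 3.14, 3.14, 3.14, 3.14].

### API

Orientations are given as [roll, pitch, yaw] about the fixed x, y, z axes, in that order (R = Rz(yaw) Ry(pitch) Rx(roll)).
In Python, from cell import bot, get_image, camera_model, finder gives the robot as it stands.
- The arm moves only by the shell command python3 -m jog 'ROWS' [OPENING] [FORCE]. ROWS is JSON, a list that holds one entry, the list of rows, each a list of 6 numbers: the shift along the tool's x, y, z in m, then the turn, a rotation vector about the tool's x, y, z in rad. In form: [[[tx, ty, tz, rx, ry, rz], ...]]. A call has 1 to 8 rows; each row is the pose to reach, as a shift and turn from the pose commanded when the call began, along the tool's axes at that moment; what a row does not reach only later rows make up. A row lasts 1/8 s, in which the tool goes at most 62.5 mm and 10.7 degrees, less where a joint would pass 70% of its speed; a pose out of reach is approached as far as the arm can. A call with a gripper value outside its range is refused whole. OPENING is the opening in per cent of the stroke, from 0 (shut) to 100 (fully open), set as the call begins (- or left out, the last holds). The fingers move at their own pace and stop on an object; FORCE is the grip in N (left out, the last holds). Time passes only in rows, so rows that repeat a pose let the fingers close. It gives the time, the measured TCP pose, the force and the opening at its end, in the units of the state.
- bot.state(): the state, without advancing time (a new reading comes with each control period).
- get_image(name): name is "side" or "top" or "wrist"; returns (picture, depth): 384x512x3 uint8, blue, green, red; 384x512 float32, m along the optical axis (not along the pixel's ray), 0 where there is no reading.
- camera_model(name): a dict with "fovy" (degrees; the focal length in pixels is half the picture's height over the tangent of half this angle, whatever the lens; pixels are square), "cx", "cy" (the principal point, pixels), "k1" (the pictures are not rectified: a ray, as slopes to the right and down, at radius r is drawn at 1 + k1 r^2 times it, then the intrinsics apply), "position" and "orientation" of the camera in the world. Camera axes: x right, y down, z forward; pixel columns grow to the right and rows downward; lengths in m; the calibration is good to about 2 mm. A picture is of the moment at which its call begins: read the wrist's pose just before it. camera_model takes no time and is no camera call; for the wrist camera it gives the pose at the moment of the call.
- bot.sign_off(): hands the job in, once; it reports no verdict.
Trained networks look in the newest picture that a camera, given by its name, has taken for a name from the list of things; names that differ only in an ending like _2 or _b are one class to them, and where a whole thing is asked for, a point or a joint stands for the part that bears it (a point fixed in the world has none). Each returns a list of dicts, best first, with "confidence" (0 to 1); they miss things now and then, are a little off and sometimes report something else, mostly with a low value. They report only what shows in the picture. A call takes as long as a camera call. They do not tell look-alikes from the thing itself.
- finder.boxes_of(target, camera): "bbox" ([left, top, right, bottom] in pixels, round what is visible of it).
- finder.masks_of(target, camera): "region" (384x512 bool, what is visible of it) and "bbox" ([left, top, right, bottom] in pixels, round what is visible of it).
- finder.pinpoint(target, camera): "position" ([column, row] in pixels: a listed point, or the origin of a listed thing).
The state is a dict: "time_s": time; "qpos": joint angles; "qd": joint speeds; "joint_efforts": joint torques, N m; "position": TCP position; "tool_rot": TCP orientation; "wrist_force": force on the tool from outside, world axes, zero at the start; "torque": the same for the moment, N m; "finger_gap": opening from 0.0 (shut) to 1.0 (fully open).
Only numpy, scipy, OpenCV 4.12 (cv2) and the standard library are available. Lean on these libraries where they do the work, as an engineer would, in place of code of your own. Each camera call takes 0.05 s, during which the arm holds its last target.

## Working session

There is one attempt and no reset: what is moved stays moved. The work goes in short steps, Python scripts to look and compute and a shell command to move; the robot and the scene stay as the last step left them, time stands still between calls to the robot, and variables do not carry over. Pictures are saved under pics/ and viewed, and the job is handed in when it is done.

```bash
mkdir -p pics; ls
python3 - <<'E'
from cell import bot,get_image,camera_model
import cv2
print(bot.state())
for n in ["top","side","wrist"]:
    print(n,camera_model(n))
    p,d=get_image(n); cv2.imwrite(f"pics/{n}0.png",p)
E
```

```text
pics
{'time_s': 0.0, 'qpos': array([ 1.21352368e+00,  3.07556765e-01,  1.50769175e+00, -1.11155140e-05,
        1.32836148e+00, -7.35363883e-02]), 'qd': array([ 0.00116081, -0.00089073, -0.00018166, -0.00028565, -0.00027263,
       -0.00034122]), 'joint_efforts': array([ 9.57136181e-04, -4.57554710e+01, -2.51918632e+01, -2.77117342e-04,
        1.32346104e-02, -1.10231952e-05]), 'position': array([0.1608221 , 0.55147946, 0.30298324]), 'tool_rot': array([-3.14145519e+00,  2.01268776e-03,  1.28706288e+00]), 'wrist_force': array([-0.33561092,  0.18477092,  0.87696323]), 'torque': array([0.08937159, 0.01513039, 0.00441946]), 'finger_gap': 0.9971322983596237}
top {'fovy': 45.739261861741404, 'cx': 250.4311356491623, 'cy': 189.21794737351306, 'k1': 0.032558668720405595, 'position': array([ 0.29047741, -0.1231064 ,  1.83399772]), 'orientation': array([-3.02283485, -0.01933132, -1.54233764])}
side {'fovy': 54.16387973958033, 'cx': 258.5194064728345, 'cy': 188.2917169015581, 'k1': -0.08780740903850487, 'position': array([ 0.13894187, -0.79805409,  0.98456293]), 'orientation': array([-2.43351083,  0.01703959, -0.52272759])}
wrist {'fovy': 58.048422345996215, 'cx': 259.12818965714854, 'cy': 190.22623152110998, 'k1': -0.08718838594882523, 'position': array([0.086286  , 0.57132327, 0.37331279]), 'orientation': array([2.83540824e+00, 1.58864155e-03, 1.28640686e+00])}
```

View pics/top0.png

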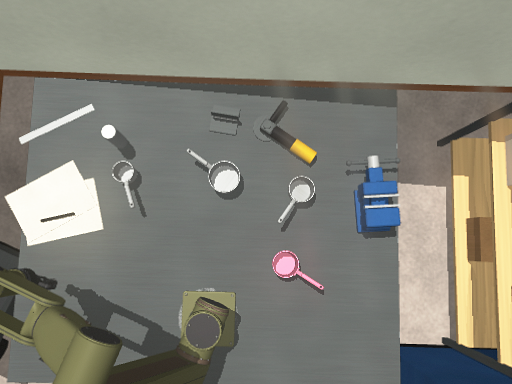

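View pics/side0.png

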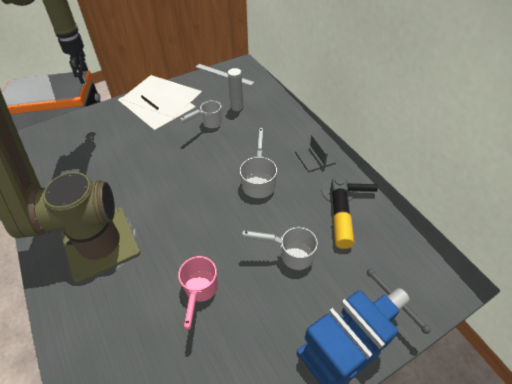

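View pics/wrist0.png

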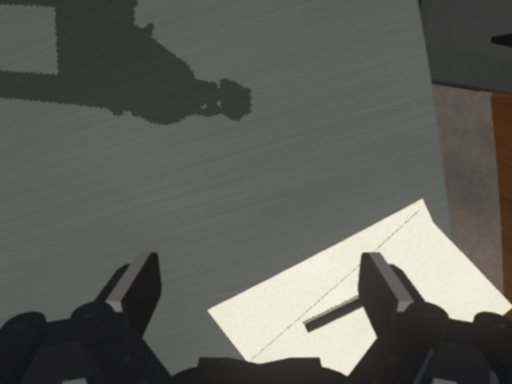

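The top picture shows steel pots at about (224,177) (large), (301,189) (medium) and (123,172) (small). The pink look-alike is at (286,264). Next I measure them.

```bash
cat > h.py <<'E'
import numpy as np,cv2
from scipy.spatial.transform import Rotation as R
from scipy.optimize import least_squares
from cell import bot,get_image,camera_model,finder
def cloud(name):
    m=camera_model(name); p,d=get_image(name)
    h,w=d.shape; f=h/2/np.tan(np.radians(m['fovy']/2))
    K=np.array([[f,0,m['cx']],[0,f,m['cy']],[0,0,1.]])
    u,v=np.meshgrid(np.arange(w),np.arange(h))
    pts=np.stack([u,v],-1).reshape(-1,1,2).astype(float)
    s=cv2.undistortPoints(pts,K,np.array([m['k1'],0,0,0.,0]))[:,0]
    c=np.c_[s,np.ones(len(s))]*d.reshape(-1,1)
    W=c@R.from_euler('xyz',m['orientation']).as_matrix().T+m['position']
    W=W.reshape(h,w,3); W[d==0]=np.nan
    return p,W,m
def proj(m,P,h=384):
    f=h/2/np.tan(np.radians(m['fovy']/2))
    c=(np.atleast_2d(P)-m['position'])@R.from_euler('xyz',m['orientation']).as_matrix()
    s=c[:,:2]/c[:,2:]; s=s*(1+m['k1']*(s**2).sum(1,keepdims=True))
    return s*f+[m['cx'],m['cy']]
E
python3 - <<'E'
from h import *
for cam in ['top','side']:
    p,W,m=cloud(cam)
    for t in ['large_pot','medium_pot','small_pot','large_grip','medium_grip','small_grip']:
        b=finder.pinpoint(t,cam)
        print(cam,t,[(np.round(x['position']),round(x['confidence'],2)) for x in b[:4]])
    for t in ['large_pot','medium_pot','small_pot']:
        for x in finder.masks_of(t,cam)[:3]:
            r=x['region'];P=W[r];P=P[~np.isnan(P[:,0])]
            rim=P[(P[:,2]>.066)&(P[:,2]<.084)]
            hd=P[(P[:,2]>.086)]
            if len(rim)<5: continue
            fit=least_squares(lambda q:np.hypot(rim[:,0]-q[0],rim[:,1]-q[1])-q[2],[*np.median(rim[:,:2],axis=0),.05],loss='soft_l1',f_scale=.003)
            c=fit.x
            hm=hd.mean(0) if len(hd) else np.zeros(3)
            print(cam,t,round(x['confidence'],2),np.round(x['bbox']),'c,r',c.round(4),len(rim),'handle',hm.round(3),len(hd),'yaw',np.degrees(np.arctan2(hm[1]-c[1],hm[0]-c[0])).round(1),'zmax',np.nanmax(P[:,2]).round(3))
print(bot.state()['time_s'])
E
```

```text
top large_pot [(array([222., 179.]), 0.86), (array([121., 141.]), 0.53)]
top medium_pot [(array([284., 263.]), 0.93), (array([299., 192.]), 0.72)]
top small_pot [(array([130., 174.]), 0.73)]
top large_grip [(array([200., 159.]), 0.82)]
top medium_grip [(array([309., 278.]), 0.85), (array([286., 210.]), 0.67), (array([222., 122.]), 0.39)]
top small_grip [(array([128., 192.]), 0.88)]
top large_pot 0.79 [186. 150. 240. 196.] c,r [ 0.5474 -0.046   0.06  ] 116 handle [0.612 0.054 0.107] 110 yaw 57.3 zmax 0.125
top large_pot 0.23 [278. 178. 315. 226.] c,r [ 0.5065 -0.3483  0.0488] 59 handle [ 0.418 -0.29   0.107] 104 yaw 146.6 zmax 0.124
top medium_pot 0.88 [280. 178. 316. 226.] c,r [ 0.5075 -0.3484  0.0491] 78 handle [ 0.417 -0.289  0.107] 109 yaw 146.7 zmax 0.124
top medium_pot 0.82 [272. 254. 319. 290.] c,r [ 0.2185 -0.2919  0.0491] 81 handle [ 0.165 -0.377  0.106] 127 yaw -121.9 zmax 0.124
top small_pot 0.95 [114. 158. 134. 206.] c,r [0.5551 0.3438 0.0392] 86 handle [0.467 0.309 0.106] 114 yaw -158.7 zmax 0.124
side large_pot [(array([258., 185.]), 0.75), (array([208., 120.]), 0.55)]
s
[... 262 characters left out ...]
0.68)]
side small_grip [(array([195., 115.]), 0.96)]
side large_pot 0.87 [238. 126. 276. 200.] c,r [ 0.551  -0.0476  0.0601] 259 handle [0.614 0.047 0.104] 107 yaw 56.4 zmax 0.117
side medium_pot 0.9 [179. 253. 218. 333.] c,r [ 0.2216 -0.293   0.0492] 303 handle [ 0.161 -0.394  0.107] 262 yaw -120.7 zmax 0.119
side medium_pot 0.75 [242. 227. 317. 269.] c,r [ 0.5109 -0.3502  0.0492] 276 handle [ 0.416 -0.29   0.104] 244 yaw 147.6 zmax 0.118
side small_pot 0.73 [177. 100. 224. 128.] c,r [0.5585 0.3462 0.0395] 136 handle [0.462 0.305 0.105] 111 yaw -157.0 zmax 0.12
side small_pot 0.54 [240. 127. 279. 197.] c,r [ 0.5511 -0.0476  0.0601] 270 handle [0.615 0.05  0.105] 114 yaw 56.5 zmax 0.118
1.15
```

Run:
```python
import cv2
p=cv2.imread('pics/top0.png'); cv2.imwrite('pics/crop1.png',cv2.resize(p[130:310,90:350],None,fx=3,fy=3,interpolation=cv2.INTER_CUBIC))
```

```text
(no output)
```

View pics/crop1.png

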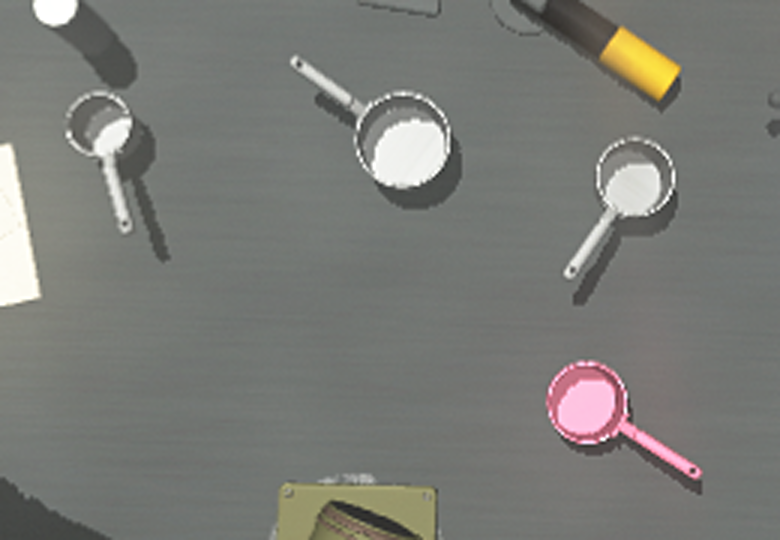

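Two things could be the medium pot: the grey one at (301,189) and the pink one at (286,264). The grey steel one fits: its measured outer rim is about 98–102 mm and it isn't pink, and the enlarged crop confirms this. The small pot is at (123,172) and the large at (224,177). Both cameras agree on the relative positions to within a millimetre.

```bash
cat >> h.py <<'E'
def go(x,y,z,yaw):
    s=bot.state(); T=R.from_euler('xyz',s['tool_rot'])
    d=T.inv().apply(np.array([x,y,z])-s['position'])
    Tg=R.from_euler('xyz',[np.pi,0,np.radians(yaw)])
    print('shift',d.round(4),'turn',(T.inv()*Tg).as_rotvec().round(3),'t',round(s['time_s'],2))
E
python3 - <<'E'
from h import *
go(.46,.25,.30,65); go(.424,-.294,.25,57)
E
```

```text
shift [-0.2062  0.3716  0.0039] turn [-0.     0.     0.153] t 1.15
shift [-0.7385  0.4893  0.0539] turn [-0.     0.     0.292] t 1.15
```

```bash
python3 -m jog '[[[-0.025,0.046,0,0,0,0.02],[-0.05,0.092,0,0,0,0.04],[-0.075,0.138,0,0,0,0.06],[-0.1,0.185,0,0,0,0.08],[-0.125,0.23,0,0,0,0.1],[-0.15,0.275,0,0,0,0.12],[-0.178,0.325,0,0,0,0.14],[-0.206,0.372,0,0,0,0.153]]]' 70 40; python3 -c "
from h import *
go(.424,-.294,.25,57)"
```

```text
time_s: 2.15
position: [0.4618, 0.2487, 0.3042]
tool_rot: [3.141, -0.001, 1.133]
wrist_force: [1.6, 0.6, 0.7]
finger_gap: 0.695
shift [-0.5077  0.1956  0.0539] turn [ 0.    -0.001  0.139] t 2.15
```

```bash
python3 -m jog '[[[-0.05,0.02,0,0,0,0],[-0.105,0.04,0,0,0,0.02],[-0.16,0.062,0,0,0,0.04],[-0.215,0.083,0,0,0,0.06],[-0.27,0.104,0,0,0,0.08],[-0.325,0.125,0,0,0,0.1],[-0.38,0.146,0,0,0,0.12],[-0.435,0.168,0.01,0,0,0.138]]]' && python3 -c "
from h import *
go(.424,-.294,.25,57)"
```

```text
time_s: 3.15
position: [0.4288, -0.2174, 0.2948]
tool_rot: [3.139, -0.0, 0.995]
wrist_force: [1.4, -0.2, -0.4]
finger_gap: 0.697
shift [-0.0669  0.0375  0.0449] turn [ 0.003 -0.     0.   ] t 3.15
```

```bash
python3 -m jog '[[[-0.035,0.02,0.02,0,0,0],[-0.067,0.0375,0.045,0,0,0],[-0.067,0.0375,0.045,0,0,0]]]'
python3 - <<'E'
from h import *
p,W,m=cloud('wrist'); cv2.imwrite('pics/w1.png',p)
P=W.reshape(-1,3); P=P[~np.isnan(P[:,0])]
hd=P[(P[:,2]>.086)&(P[:,2]<.135)&(np.hypot(P[:,0]-.509,P[:,1]+.349)<.18)]
rim=P[(P[:,2]>.07)&(P[:,2]<.082)&(np.hypot(P[:,0]-.509,P[:,1]+.349)<.06)]
if len(rim)>9: print(len(rim),least_squares(lambda q:np.hypot(rim[:,0]-q[0],rim[:,1]-q[1])-q[2],[.509,-.349,.05],loss='soft_l1',f_scale=.003).x)
print(len(hd),hd.mean(0)); 
u=np.linalg.svd(hd[:,:2]-hd[:,:2].mean(0),full_matrices=False)[2][0];print(np.degrees(np.arctan2(u[1],u[0])))
go(.424,-.294,.15,57)
E
```

```text
time_s: 3.52
position: [0.4228, -0.2936, 0.2471]
tool_rot: [-3.139, 0.0, 0.993]
wrist_force: [0.5, 0.6, 0.6]
finger_gap: 0.702
2623 [ 0.50765821 -0.34933025  0.04920503]
3377 [ 0.40933156 -0.28372467  0.10837933]
-33.490761817542115
shift [-0.0009  0.0019  0.0979] turn [-0.002 -0.001 -0.001] t 3.58
```

View pics/w1.png

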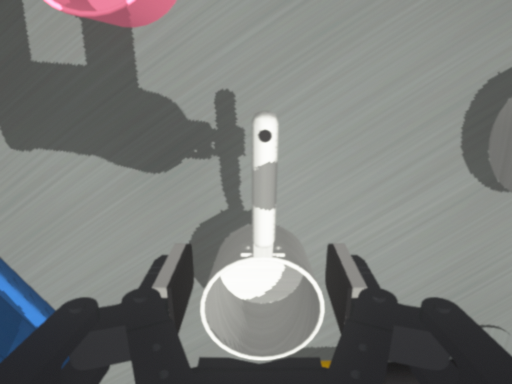

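The wrist picture shows the handle at column 264, centred between the fingers at 190 and 330. The rim centre agrees within 1.5 mm, so I go down and grip.

```bash
python3 -m jog '[[[0,0,0.03,0,0,0],[0,0,0.06,0,0,0],[0,0,0.085,0,0,0],[0,0,0.097,0,0,0],[0,0,0.097,0,0,0]]]' && python3 -m jog '[[[0,0,0,0,0,0],[0,0,0,0,0,0],[0,0,0,0,0,0],[0,0,0,0,0,0],[0,0,0,0,0,0],[0,0,0,0,0,0],[0,0,0,0,0,0],[0,0,0,0,0,0]]]' 0 100
```

```text
time_s: 4.2
position: [0.4239, -0.291, 0.152]
tool_rot: [-3.141, -0.0, 0.997]
wrist_force: [-0.2, 1.2, -0.4]
finger_gap: 0.701
time_s: 5.2
position: [0.424, -0.2922, 0.1529]
tool_rot: [3.14, 0.0, 0.996]
wrist_force: [-1.1, 1.3, 5.2]
finger_gap: 0.168
```

```bash
python3 -m jog '[[[0,0,-0.01,0,0,0],[0,0,-0.025,0,0,0],[0,0,-0.045,0,0,0],[0,0,-0.07,0,0,0],[0,0,-0.095,0,0,0],[0,0,-0.11,0,0,0],[0,0,-0.12,0,0,0],[0,0,-0.12,0,0,0]]]'
python3 - <<'E'
from h import *
for c in ['side','wrist']:
    p,W,m=cloud(c); cv2.imwrite(f'pics/{c}2.png',p)
E
```

```text
time_s: 6.2
position: [0.4238, -0.2919, 0.2724]
tool_rot: [3.141, 0.0, 0.996]
wrist_force: [-0.2, -0.6, -2.6]
finger_gap: 0.166
```

View pics/side2.png

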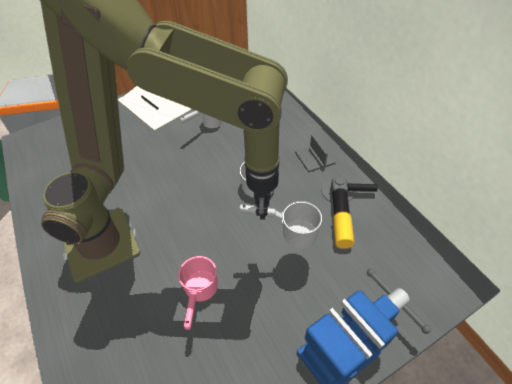

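View pics/wrist2.png

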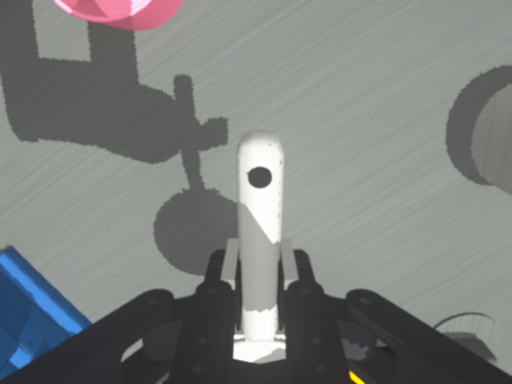

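The pot is held clear of the bench (side picture, (301,222)). I check its centre and tilt from the side cloud.

```bash
cat >> h.py <<'E'
def rimfit(cam,c0,zr,r0,dz=.012,save=None):
    p,W,m=cloud(cam)
    if save: cv2.imwrite(save,p)
    P=W.reshape(-1,3); P=P[~np.isnan(P[:,0])]
    rr=np.hypot(P[:,0]-c0[0],P[:,1]-c0[1])
    Q=P[(abs(P[:,2]-zr)<dz)&(rr<r0+.012)&(rr>r0-.016)]
    f=least_squares(lambda q:np.r_[np.hypot(Q[:,0]-q[0],Q[:,1]-q[1])-q[2]],[*c0,r0],loss='soft_l1',f_scale=.002).x
    rr=np.hypot(Q[:,0]-f[0],Q[:,1]-f[1]);a=np.arctan2(Q[:,1]-f[1],Q[:,0]-f[0])
    print(cam,'circle',f.round(4),len(Q))
    # top edge per angular sector
    for k in range(8):
        s=(np.floor((a+np.pi)/(np.pi/4)).astype(int)%8)==k
        if s.sum()>4: print('  dir',k*45-157,'zmax',np.percentile(Q[s,2],95).round(4),'r',np.median(rr[s]).round(4),s.sum())
    return p,W,m
E
python3 - <<'E'
from h import *
rimfit('side',[.5085,-.348],.2,.05,.025)
rimfit('side',[.549,-.047],.078,.06)
E
```

```text
side circle [ 0.5096 -0.3492  0.0492] 509
  dir -157 zmax 0.1979 r 0.0488 69
  dir -112 zmax 0.1976 r 0.049 74
  dir -67 zmax 0.1974 r 0.0499 39
  dir -22 zmax 0.1969 r 0.049 43
  dir 23 zmax 0.1964 r 0.0493 78
  dir 68 zmax 0.1977 r 0.049 85
  dir 113 zmax 0.1977 r 0.0482 52
  dir 158 zmax 0.2063 r 0.0518 69
side circle [ 0.5541 -0.0508  0.0638] 45
  dir -157 zmax 0.0823 r 0.0638 9
  dir 113 zmax 0.0796 r 0.0638 17
  dir 158 zmax 0.0801 r 0.0638 19
```

```bash
python3 -c "
from h import *
go(.4487,-.0404,.272,87.07)"
```

```text
shift [ 0.2245 -0.1151 -0.0007] turn [-0.002 -0.001 -0.524] t 6.4
```

```bash
python3 -m jog '[[[0.018,-0.009,0,0,0,-0.04],[0.05,-0.026,0,0,0,-0.12],[0.09,-0.046,0,0,0,-0.21],[0.13,-0.067,0,0,0,-0.3],[0.17,-0.087,0,0,0,-0.4],[0.2,-0.103,0,0,0,-0.47],[0.2245,-0.115,0,0,0,-0.524],[0.2245,-0.115,0,0,0,-0.524]]]' && python3 -m jog '[[[0,0,0,0,0,0],[0,0,0,0,0,0]]]'
python3 - <<'E'
from h import *
p,W,m=rimfit('side',[.551,-.0476],.198,.05,.02,'pics/side3.png')
rimfit('side',[.551,-.0476],.078,.06)
p,W,m=rimfit('top',[.548,-.046],.198,.05,.02,'pics/top3.png')
E
```

```text
time_s: 7.4
position: [0.4484, -0.0382, 0.2715]
tool_rot: [-3.14, -0.001, 1.525]
wrist_force: [0.2, -0.4, -1.3]
finger_gap: 0.165
time_s: 7.65
position: [0.4491, -0.0413, 0.2718]
tool_rot: [-3.141, 0.0, 1.519]
wrist_force: [0.6, 0.1, -2.9]
finger_gap: 0.166
side circle [ 0.5521 -0.0491  0.0492] 371
  dir -157 zmax 0.2004 r 0.049 59
  dir -112 zmax 0.1971 r 0.0489 61
  dir -67 zmax 0.1981 r 0.0494 41
  dir -22 zmax 0.198 r 0.0488 20
  dir 23 zmax 0.1979 r 0.0494 57
  dir 68 zmax 0.1981 r 0.0495 60
  dir 113 zmax 0.198 r 0.0482 47
  dir 158 zmax 0.2041 r 0.0504 26
side circle [ 0.5509 -0.0478  0.0599] 159
  dir -157 zmax 0.081 r 0.06 34
  dir -112 zmax 0.0804 r 0.0596 45
  dir -67 zmax 0.0808 r 0.06 29
  dir -22 zmax 0.0817 r 0.06 18
  dir 113 zmax 0.0807 r 0.0596 13
  dir 158 zmax 0.0816 r 0.0604 16
top circle [ 0.5479 -0.0485  0.0492] 80
  dir -67 zmax 0.1982 r 0.0497 15
  dir -22 zmax 0.2051 r 0.0488 22
  dir 23 zmax 0.2035 r 0.049 24
  dir 68 zmax 0.2019 r 0.0491 17
```

View pics/side3.png

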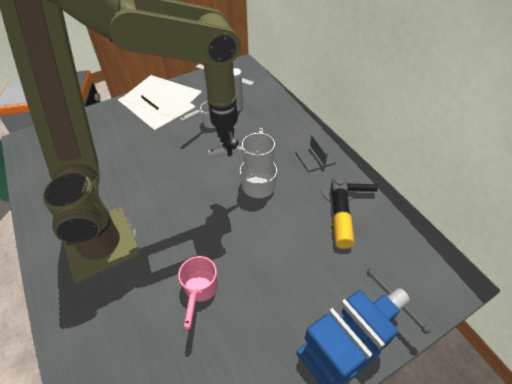

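View pics/top3.png

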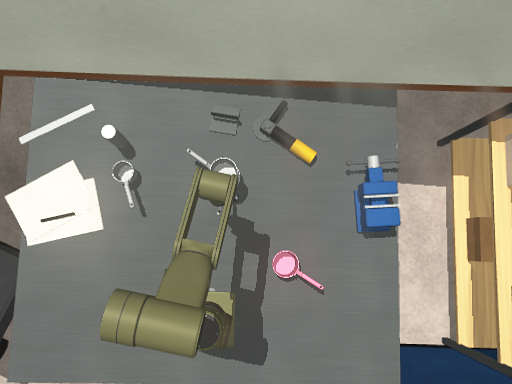

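In the side picture the medium pot hangs concentric over the large one, its rim at (258,145) above the large at (258,178). It is about 1–2 mm off, so I correct that while lowering.

```bash
python3 -m jog '[[[0.0017,-0.001,0.012,0,0,0],[0.0017,-0.001,0.03,0,0,0],[0.0017,-0.001,0.048,0,0,0],[0.0017,-0.001,0.066,0,0,0],[0.0017,-0.001,0.083,0,0,0],[0.0017,-0.001,0.096,0,0,0],[0.0017,-0.001,0.104,0,0,0],[0.0017,-0.001,0.107,0,0,0]]]' && python3 -m jog '[[[0,0,0.0015,0,0,0],[0,0,0.003,0,0,0],[0,0,0.0045,0,0,0],[0,0,0.006,0,0,0],[0,0,0.006,0,0,0],[0,0,0.006,0,0,0]]]'
```

```text
time_s: 8.8
position: [0.4482, -0.0391, 0.1644]
tool_rot: [-3.141, -0.0, 1.52]
wrist_force: [-0.4, 0.3, -1.4]
finger_gap: 0.168
time_s: 9.55
position: [0.4484, -0.0391, 0.1589]
tool_rot: [3.142, -0.0, 1.52]
wrist_force: [0.8, 0.8, -2.8]
finger_gap: 0.167
```

```bash
python3 -m jog '[[[0,0,0.001,0,0,0],[0,0,0.002,0,0,0],[0,0,0.002,0,0,0],[0,0,0.002,0,0,0]]]';python3 -m jog '[[[0,0,0.0005,0,0,0],[0,0,0.001,0,0,0],[0,0,0.001,0,0,0],[0,0,0.001,0,0,0]]]'
```

```text
time_s: 10.05
position: [0.4482, -0.0391, 0.1571]
tool_rot: [-3.142, 0.0, 1.52]
wrist_force: [-2.3, -0.0, 3.4]
finger_gap: 0.172
time_s: 10.55
position: [0.448, -0.039, 0.1569]
tool_rot: [3.142, 0.0, 1.52]
wrist_force: [-5.4, 0.2, 13.0]
finger_gap: 0.169
```

Contact came at the expected height. I relieve the push, check, then release.

```bash
python3 -m jog '[[[0,0,-0.001,0,0,0],[0,0,-0.001,0,0,0]]]'
python3 - <<'E'
from h import *
p,W,m=rimfit('side',[.551,-.0476],.082,.05,.008,'pics/side4.png')
cv2.imwrite('pics/side4c.png',cv2.resize(p[90:230,180:340],None,fx=4,fy=4,interpolation=cv2.INTER_CUBIC))
E
```

```text
time_s: 10.8
position: [0.4484, -0.0391, 0.1571]
tool_rot: [3.141, 0.0, 1.52]
wrist_force: [-1.5, 0.9, 4.6]
finger_gap: 0.171
side circle [ 0.5512 -0.0486  0.0526] 290
  dir -157 zmax 0.0854 r 0.0511 46
  dir -112 zmax 0.0832 r 0.0503 45
  dir -67 zmax 0.0841 r 0.0533 32
  dir -22 zmax 0.0842 r 0.0536 26
  dir 23 zmax 0.0851 r 0.0516 36
  dir 68 zmax 0.084 r 0.0523 44
  dir 113 zmax 0.084 r 0.0523 33
  dir 158 zmax 0.0884 r 0.0514 28
```

View pics/side4c.png

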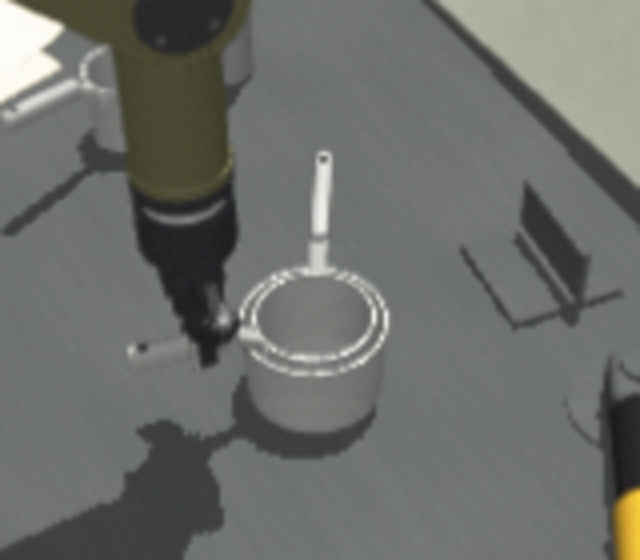

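The medium pot sits level inside the large one, its rim at z about 84 mm against an expected 82. I release and rise.

```bash
python3 -m jog '[[[0,0,0,0,0,0],[0,0,0,0,0,0],[0,0,0,0,0,0],[0,0,0,0,0,0],[0,0,0,0,0,0]]]' 55 && python3 -m jog '[[[0,0,-0.01,0,0,0],[0,0,-0.03,0,0,0],[0,0,-0.06,0,0,0],[0,0,-0.1,0,0,0],[0,0,-0.13,0,0,0],[0,0,-0.13,0,0,0]]]' && python3 -c "
from h import *
go(.473,.311,.25,-68)"
```

```text
time_s: 11.48
position: [0.4484, -0.0391, 0.1569]
tool_rot: [-3.142, 0.0, 1.52]
wrist_force: [-0.4, -0.1, -0.6]
finger_gap: 0.55
time_s: 12.22
position: [0.4498, -0.0393, 0.29]
tool_rot: [3.135, 0.001, 1.52]
wrist_force: [-0.1, -0.6, -0.5]
finger_gap: 0.55
shift [0.3511 0.0051 0.0397] turn [ 0.003 -0.009  2.707] t 12.22
```

```bash
python3 -m jog '[[[0.022,0,0,0,0,0.17],[0.044,0,0,0,0,0.34],[0.066,0,0,0,0,0.51],[0.088,0,0,0,0,0.68],[0.11,0,0,0,0,0.85],[0.132,0,0,0,0,1.02],[0.154,0,0,0,0,1.19],[0.176,0,0,0,0,1.36]]]' 70 && python3 -c "
from h import *
go(.471,.310,.25,-68)"
```

```text
time_s: 13.22
position: [0.4565, 0.1373, 0.286]
tool_rot: [3.141, 0.002, 0.154]
wrist_force: [0.1, 0.2, 0.5]
finger_gap: 0.702
shift [ 0.041  -0.1684  0.0359] turn [1.000e-03 2.000e-03 1.341e+00] t 13.22
```

```bash
python3 -m jog '[[[0.006,-0.024,0,0,0,0.18],[0.012,-0.048,0,0,0,0.36],[0.018,-0.072,0.005,0,0,0.54],[0.024,-0.096,0.01,0,0,0.72],[0.03,-0.12,0.015,0,0,0.9],[0.036,-0.144,0.025,0,0,1.08],[0.041,-0.168,0.036,0,0,1.24],[0.041,-0.168,0.036,0,0,1.34]]]' && python3 -m jog '[[[0,0,0,0,0,0],[0,0,0,0,0,0]]]'
python3 - <<'E'
from h import *
p,W,m=rimfit('wrist',[.5555,.3445],.078,.04,.008,'pics/w5.png')
P=W.reshape(-1,3); P=P[~np.isnan(P[:,0])]
hd=P[(P[:,2]>.086)&(P[:,2]<.135)&(np.hypot(P[:,0]-.5555,P[:,1]-.3445)<.17)]
u=np.linalg.svd(hd[:,:2]-hd[:,:2].mean(0),full_matrices=False)[2][0];print(hd.mean(0),np.degrees(np.arctan2(u[1],u[0])))
# medium nest via side
rimfit('side',[.551,-.0486],.082,.05,.006,'pics/side5.png')
go(.471,.31,.15,-68)
E
```

```text
time_s: 14.22
position: [0.47, 0.3102, 0.2487]
tool_rot: [3.138, 0.0, -1.182]
wrist_force: [0.1, -0.5, -0.0]
finger_gap: 0.703
time_s: 14.48
position: [0.4707, 0.3087, 0.2505]
tool_rot: [3.141, -0.0, -1.179]
wrist_force: [0.4, 0.3, 0.1]
finger_gap: 0.702
wrist circle [0.5561 0.3451 0.0391] 2708
  dir -157 zmax 0.0851 r 0.0409 679
  dir -112 zmax 0.0802 r 0.0378 295
  dir -67 zmax 0.0799 r 0.0387 344
  dir -22 zmax 0.0799 r 0.0391 337
  dir 68 zmax 0.08 r 0.039 373
  dir 113 zmax 0.0799 r 0.0386 360
  dir 158 zmax 0.0799 r 0.038 317
[0.46598659 0.31055388 0.10574262] -159.1257015034954
side circle [ 0.5516 -0.0487  0.0524] 248
  dir -157 zmax 0.0862 r 0.0518 42
  dir -112 zmax 0.0835 r 0.0521 39
  dir -67 zmax 0.0857 r 0.0501 25
  dir -22 zmax 0.0854 r 0.0499 25
  dir 23 zmax 0.0845 r 0.0514 34
  dir 68 zmax 0.0845 r 0.0526 33
  dir 113 zmax 0.085 r 0.0514 31
  dir 158 zmax 0.0854 r 0.051 19
shift [-0.0012 -0.0006  0.1009] turn [ 0.    -0.     0.007] t 14.57
```

View pics/w5.png

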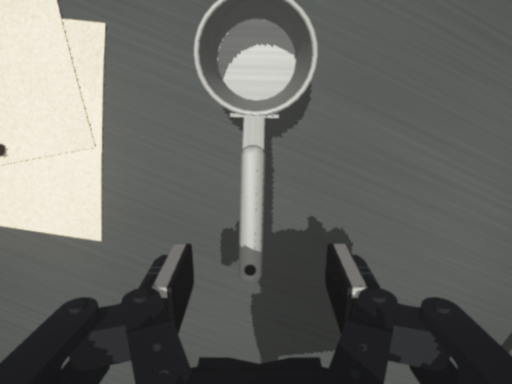

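View pics/side5.png

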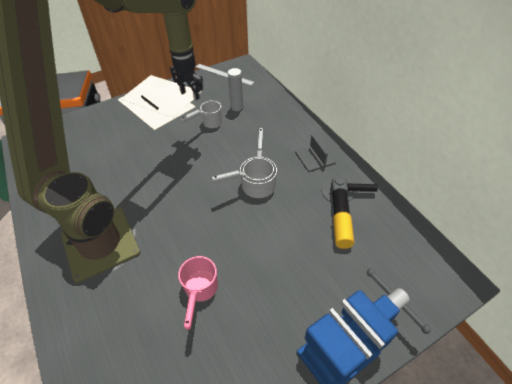

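The wrist picture shows the small handle at column 252 between the fingers at 180 and 340. I correct by about 4 mm and go down.

```bash
python3 -m jog '[[[-0.0034,-0.0018,0.03,0,0,0.025],[-0.0034,-0.0018,0.06,0,0,0.025],[-0.0034,-0.0018,0.085,0,0,0.025],[-0.0034,-0.0018,0.098,0,0,0.025],[-0.0034,-0.0018,0.098,0,0,0.025]]]' && python3 -m jog '[[[0,0,0,0,0,0],[0,0,0,0,0,0],[0,0,0,0,0,0],[0,0,0,0,0,0],[0,0,0,0,0,0],[0,0,0,0,0,0],[0,0,0,0,0,0],[0,0,0,0,0,0]]]' 0 100
```

```text
time_s: 15.2
position: [0.4711, 0.3125, 0.1523]
tool_rot: [3.14, -0.0, -1.205]
wrist_force: [-0.4, 0.4, 0.7]
finger_gap: 0.7
time_s: 16.2
position: [0.4717, 0.3133, 0.1539]
tool_rot: [-3.14, 0.001, -1.205]
wrist_force: [-1.6, -0.4, 6.5]
finger_gap: 0.166
```

```bash
python3 -m jog '[[[0,0,-0.01,0,0,0],[0,0,-0.025,0,0,0],[0,0,-0.045,0,0,0],[0,0,-0.07,0,0,0],[0,0,-0.1,0,0,0],[0,0,-0.12,0,0,0],[0,0,-0.13,0,0,0],[0,0,-0.13,0,0,0]]]'
python3 - <<'E'
from h import *
rimfit('side',[.5585,.3462],.208,.04,.025,'pics/side6.png')
rimfit('side',[.551,-.0476],.079,.06,.004)
rimfit('top',[.5551,.3438],.208,.04,.025,'pics/top6.png')
go(.5,.1,.28,0)
E
```

```text
time_s: 17.2
position: [0.4715, 0.3129, 0.2836]
tool_rot: [-3.14, 0.0, -1.205]
wrist_force: [-0.6, -0.9, -2.8]
finger_gap: 0.165
side circle [0.5582 0.3433 0.0387] 258
  dir -157 zmax 0.2138 r 0.04 35
  dir -112 zmax 0.209 r 0.0382 49
  dir -67 zmax 0.2076 r 0.0382 38
  dir -22 zmax 0.2105 r 0.0388 13
  dir 23 zmax 0.2077 r 0.0381 31
  dir 68 zmax 0.2095 r 0.0394 54
  dir 113 zmax 0.2095 r 0.0372 33
  dir 158 zmax 0.206 r 0.0364 5
side circle [ 0.5528 -0.0466  0.0557] 247
  dir -157 zmax 0.0826 r 0.0537 44
  dir -112 zmax 0.0819 r 0.0589 42
  dir -67 zmax 0.0825 r 0.0574 27
  dir -22 zmax 0.0819 r 0.0561 21
  dir 23 zmax 0.0812 r 0.0538 30
  dir 68 zmax 0.0826 r 0.0575 41
  dir 113 zmax 0.0826 r 0.0534 28
  dir 158 zmax 0.0829 r 0.057 14
top circle [0.5532 0.3439 0.04  ] 98
  dir -157 zmax 0.2097 r 0.0409 10
  dir -112 zmax 0.21 r 0.0394 22
  dir -67 zmax 0.2104 r 0.0404 14
  dir -22 zmax 0.2113 r 0.0398 17
  dir 23 zmax 0.2084 r 0.0395 27
  dir 68 zmax 0.2109 r 0.04 8
shift [0.2089 0.0487 0.002 ] turn [ 2.000e-03  1.000e-03 -1.205e+00] t 17.35
```

View pics/side6.png

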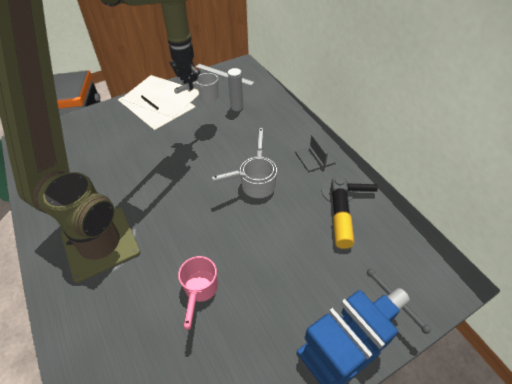

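```bash
python3 -c "
from h import *
go(.53,.09,.315,-21); go(.5913,-.1271,.30,27)"
```

```text
shift [ 0.229   0.0243 -0.033 ] turn [ 0.002  0.001 -0.839] t 17.35
shift [ 0.4537  0.0447 -0.0179] turn [ 0.002  0.002 -1.676] t 17.35
```

```bash
python3 -m jog '[[[0.012,0.001,-0.006,0,0,-0.04],[0.04,0.004,-0.014,0,0,-0.14],[0.075,0.007,-0.022,0,0,-0.26],[0.11,0.011,-0.03,0,0,-0.38],[0.145,0.015,-0.033,0,0,-0.5],[0.175,0.018,-0.033,0,0,-0.62],[0.205,0.021,-0.033,0,0,-0.74],[0.229,0.024,-0.033,0,0,-0.839]]]' && python3 -c "
from h import *
go(.5913,-.1271,.30,27)"
```

```text
time_s: 18.35
position: [0.5308, 0.0891, 0.3148]
tool_rot: [3.14, 0.002, -0.363]
wrist_force: [0.3, 0.1, -2.5]
finger_gap: 0.164
shift [0.1334 0.1806 0.0148] turn [ 0.001  0.002 -0.834] t 18.35
```

```bash
python3 -m jog '[[[0.016,0.022,0,0,0,-0.1],[0.036,0.049,0,0,0,-0.22],[0.056,0.076,0,0,0,-0.35],[0.077,0.104,0,0,0,-0.48],[0.098,0.132,0,0,0,-0.61],[0.117,0.158,0.005,0,0,-0.73],[0.129,0.175,0.01,0,0,-0.8],[0.1334,0.1806,0.015,0,0,-0.834]]]' && python3 -m jog '[[[0,0,0,0,0,0],[0,0,0,0,0,0],[0,0,0,0,0,0]]]'
python3 - <<'E'
from h import *
p,W,m=rimfit('side',[.551,-.0476],.225,.04,.02,'pics/side7.png')
rimfit('side',[.551,-.0486],.084,.05,.005)
rimfit('top',[.548,-.046],.225,.04,.02,'pics/top7.png')
E
```

```text
time_s: 19.35
position: [0.5909, -0.1276, 0.2994]
tool_rot: [-3.141, 0.001, 0.468]
wrist_force: [0.6, 0.2, -3.3]
finger_gap: 0.167
time_s: 19.73
position: [0.5907, -0.1254, 0.301]
tool_rot: [3.142, -0.0, 0.468]
wrist_force: [-0.7, 0.1, -2.0]
finger_gap: 0.168
side circle [ 0.5507 -0.0464  0.0394] 311
  dir -157 zmax 0.2253 r 0.039 42
  dir -112 zmax 0.2262 r 0.0386 52
  dir -67 zmax 0.2327 r 0.0414 48
  dir -22 zmax 0.2261 r 0.0372 9
  dir 23 zmax 0.226 r 0.0385 44
  dir 68 zmax 0.2251 r 0.0396 57
  dir 113 zmax 0.2259 r 0.0398 40
  dir 158 zmax 0.2275 r 0.0397 19
side circle [ 0.5512 -0.0474  0.0507] 126
  dir -157 zmax 0.0858 r 0.0503 26
  dir -112 zmax 0.0845 r 0.0497 22
  dir -67 zmax 0.0856 r 0.0501 22
  dir -22 zmax 0.0846 r 0.0501 14
  dir 23 zmax 0.0853 r 0.0518 12
  dir 113 zmax 0.0837 r 0.0498 12
  dir 158 zmax 0.0864 r 0.0502 18
top circle [ 0.5474 -0.0466  0.0389] 77
  dir -157 zmax 0.2281 r 0.0386 12
  dir -112 zmax 0.2271 r 0.038 10
  dir -67 zmax 0.2385 r 0.0414 29
  dir -22 zmax 0.2284 r 0.0378 17
  dir 158 zmax 0.2284 r 0.04 9
```

View pics/side7.png

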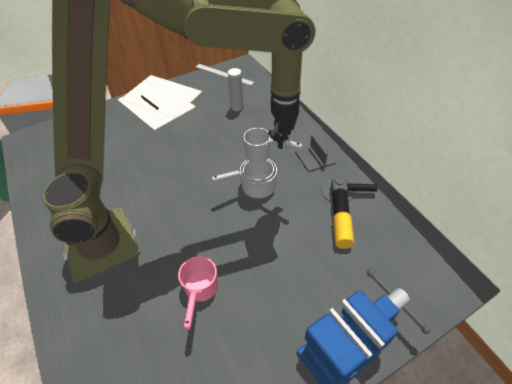

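View pics/top7.png

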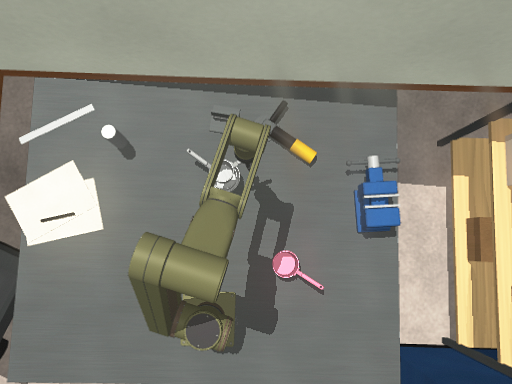

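The small pot hangs within 1.5 mm of the medium pot's axis (side picture, rim (257,137) over the nest at (258,177)), so I lower it.

```bash
python3 -m jog '[[[0,0.0016,0.012,0,0,0],[0,0.0016,0.032,0,0,0],[0,0.0016,0.055,0,0,0],[0,0.0016,0.078,0,0,0],[0,0.0016,0.1,0,0,0],[0,0.0016,0.118,0,0,0],[0,0.0016,0.128,0,0,0],[0,0.0016,0.131,0,0,0]]]' && python3 -m jog '[[[0,0,0.0015,0,0,0],[0,0,0.003,0,0,0],[0,0,0.0045,0,0,0],[0,0,0.006,0,0,0],[0,0,0.006,0,0,0],[0,0,0.006,0,0,0]]]'
```

```text
time_s: 20.88
position: [0.5912, -0.1273, 0.169]
tool_rot: [-3.141, 0.001, 0.468]
wrist_force: [-0.2, 0.5, -1.9]
finger_gap: 0.167
time_s: 21.62
position: [0.5916, -0.1273, 0.164]
tool_rot: [3.141, -0.0, 0.468]
wrist_force: [-0.4, -0.2, -2.0]
finger_gap: 0.169
```

```bash
python3 -m jog '[[[0,0,0.001,0,0,0],[0,0,0.002,0,0,0],[0,0,0.002,0,0,0],[0,0,0.002,0,0,0]]]';python3 -m jog '[[[0,0,0.0005,0,0,0],[0,0,0.0005,0,0,0],[0,0,0.0005,0,0,0]]]'
```

```text
time_s: 22.12
position: [0.5918, -0.1276, 0.1623]
tool_rot: [3.141, -0.001, 0.468]
wrist_force: [0.4, -0.9, 1.1]
finger_gap: 0.165
time_s: 22.5
position: [0.5919, -0.1276, 0.1622]
tool_rot: [3.14, -0.001, 0.468]
wrist_force: [0.1, -2.1, 4.8]
finger_gap: 0.168
```

Contact at the expected height again. I release and rise.

```bash
python3 -m jog '[[[0,0,0,0,0,0],[0,0,0,0,0,0],[0,0,0,0,0,0],[0,0,0,0,0,0],[0,0,0,0,0,0]]]' 55 && python3 -m jog '[[[0,0,-0.01,0,0,0],[0,0,-0.03,0,0,0],[0,0,-0.06,0,0,0],[0,0,-0.1,0,0,0],[0,0,-0.13,0,0,0],[0,0,-0.13,0,0,0]]]' && python3 -m jog '[[[-0.03,0.03,0,0,0,0],[-0.06,0.06,0,0,0,0],[-0.09,0.09,0,0,0,0],[-0.12,0.12,0,0,0,0],[-0.15,0.15,0,0,0,0],[-0.18,0.18,0,0,0,0],[-0.18,0.18,0,0,0,0]]]'
python3 - <<'E'
from h import *
p,W,m=rimfit('side',[.551,-.0476],.087,.04,.004,'pics/side8.png')
rimfit('side',[.551,-.0486],.084,.05,.004)
for cam,W in (('side',W),):
    P=W.reshape(-1,3);P=P[~np.isnan(P[:,0])];d=P[:,:2]-[.551,-.0478];r=np.hypot(*d.T)
    Q=(r>.1)&(r<.17)&(P[:,2]>.09)&(P[:,2]<.14);a=np.degrees(np.arctan2(d[:,1],d[:,0]))[Q]
    h,e=np.histogram(a,np.arange(-180,181,10));print([(int(e[i]),int(h[i])) for i in range(36) if h[i]])
cv2.imwrite('pics/side8c.png',cv2.resize(p[110:220,190:330],None,fx=5,fy=5,interpolation=cv2.INTER_CUBIC))
p,W,m=rimfit('top',[.548,-.046],.086,.04,.006,'pics/top8.png')
cv2.imwrite('pics/top8c.png',cv2.resize(p[130:240,150:290],None,fx=5,fy=5,interpolation=cv2.INTER_CUBIC))
E
```

```text
time_s: 23.12
position: [0.5915, -0.1273, 0.1613]
tool_rot: [-3.141, 0.0, 0.468]
wrist_force: [0.5, 0.4, 0.3]
finger_gap: 0.552
time_s: 23.88
position: [0.5931, -0.1277, 0.2953]
tool_rot: [3.136, -0.006, 0.468]
wrist_force: [0.2, 0.7, -0.2]
finger_gap: 0.554
time_s: 24.75
position: [0.5106, -0.3718, 0.29]
tool_rot: [-3.141, 0.001, 0.464]
wrist_force: [0.0, 0.3, -0.4]
finger_gap: 0.549
side circle [ 0.5511 -0.0483  0.0415] 123
  dir -157 zmax 0.088 r 0.0397 19
  dir -112 zmax 0.0891 r 0.0405 16
  dir -67 zmax 0.0904 r 0.0423 17
  dir -22 zmax 0.0895 r 0.0406 12
  dir 23 zmax 0.0884 r 0.0424 16
  dir 68 zmax 0.0876 r 0.0406 12
  dir 113 zmax 0.0891 r 0.0428 15
  dir 158 zmax 0.0883 r 0.0405 16
side circle [ 0.5505 -0.0465  0.0464] 222
  dir -157 zmax 0.0863 r 0.0466 31
  dir -112 zmax 0.0866 r 0.0472 25
  dir -67 zmax 0.0856 r 0.0458 24
  dir -22 zmax 0.0875 r 0.0489 25
  dir 23 zmax 0.087 r 0.0483 35
  dir 68 zmax 0.0861 r 0.0469 34
  dir 113 zmax 0.0871 r 0.0468 27
  dir 158 zmax 0.0875 r 0.0479 21
[(-180, 10), (-70, 81), (-60, 4), (50, 72), (170, 108)]
top circle [ 0.5468 -0.0461  0.0451] 119
  dir -157 zmax 0.0904 r 0.0429 12
  dir -112 zmax 0.0914 r 0.0471 13
  dir -67 zmax 0.0911 r 0.044 21
  dir -22 zmax 0.09 r 0.0458 15
  dir 23 zmax 0.0919 r 0.0486 15
  dir 68 zmax 0.0898 r 0.042 13
  dir 113 zmax 0.0905 r 0.0468 13
  dir 158 zmax 0.089 r 0.047 17
```

View pics/side8c.png

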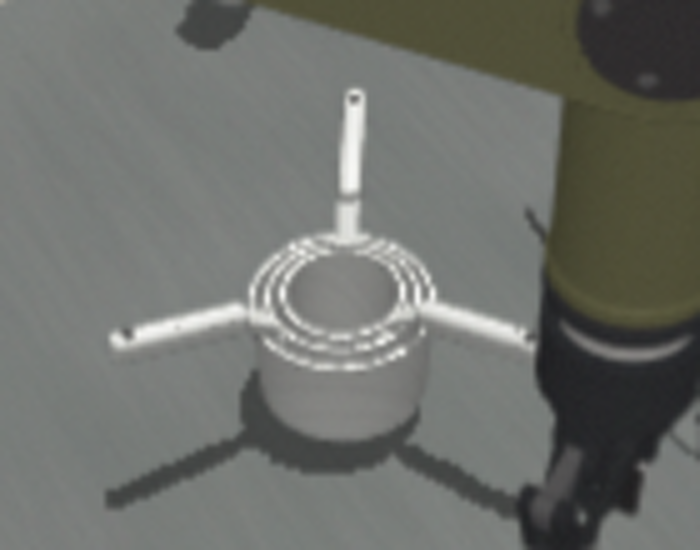

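View pics/top8.png

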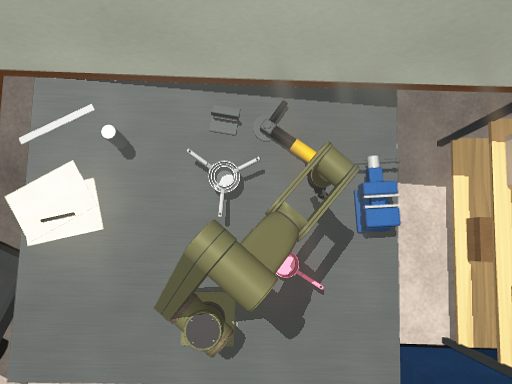

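The nest shows three concentric rims with handles at about 57°, 177° and −65°. The gripper is clear, so I hand in.

```bash
python3 -c "
from cell import bot
print(bot.sign_off())"
```

```text
the job is handed in; nothing more can be done
None
```

The three pots are nested and the job is handed in, at about 25 s of the 61 s allowed. I lowered the medium pot into the large one, then the small pot into the medium one, holding each by its handle until it touched down.

- **Seating:** both pots touched down within about 1 mm of the height expected for fully down. In the last side-camera check the small rim was about 88–90 mm high (86 expected). An earlier check put the medium rim at about 84–86 mm (82 expected), and the camera reads about 2 mm high on every pot. Neither rim showed a tilt.
- **Handles:** they point to about 57° (large), 177° (medium) and −65° (small), close to 120° apart.
- **Forces:** the highest wrist force reported at the end of a move was about 14 N, while seating the medium pot.
- **Large pot and bench:** the large pot's centre measured the same to within half a millimetre with the medium pot held over it. I did not measure it separately after nesting, but the nest is in the same place in the last pictures. The pink pot, grinder, spray can, weld sample and vice look undisturbed in the last top picture, though the arm partly hid the pink pot and came close to the vice in that view.
- **Disagreements:** the side and top cameras differ by 3–4 mm in absolute position, so I aligned each pot using positions from the same camera. The final rim-circle fits blurred neighbouring rims together, so for concentricity I relied on the pictures and the checks made before lowering. No check failed.

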